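# Wedge the vial racks tight and latch the transport case

### The job

Make the vial case ready to carry: push the yellow wedge down until the row of racks is packed tight and the wedge will go no further, then close the clear lid over it, and turn the red latch across the lid as far as it goes so that it holds the lid down on its spring seal. Leave the bottles and beakers around it where they are.

Things in the scene. Friction and masses are not known exactly. Their poses are not given: they have to be found in the camera images.
- case: Blue open-topped case, fixed to the bench, 220 (x) x 150 (y) x 70 mm high, walls 10 mm, inner floor 3 mm up. Origin on the bench under its middle, z up. A row of 3 white racks runs along x from the -x wall; then the wedge; then an aluminium end stop, 47 mm high, its face sloped 12 degrees, clamped in a place that differs by 1 mm. Lid hinged on the +y side, latch outside the -y wall.
- rack_c: White vial rack next to the wedge, 42 (x) x 110 (y) x 45 mm high, blue caps 7 mm higher, about 0.25 kg like the other two; origin at the centre of its underside, axes as the case's. The racks start with about 4 mm of slack between them. With the row closed up its origin lies at x = +5 mm in the case's frame.
- wedge: Yellow hollow plastic wedge, 20 g, 60 mm wide (y), 52 mm high, 16 mm thick at the foot, 27 mm at the top. It stands loosely in the gap between rack_c and the end stop, its top above the case's rim. Origin: foot of its upright -x face, mid-width; z up. Friction holds it once driven.
- wedge_top (a point): Middle of the wedge's flat top (27 x 60 mm), where to press. It sinks 10 to 25 mm against a few newtons while it closes the row; once the row is tight the resistance climbs steeply. A press of 15 to 25 N drives it tight. The final height differs each time: 56 to 67 mm above the bench.
- lid (a joint): Lid angle, rad: 0 fully down, grows as it opens; starts 1.75 to 2.1 (leaning back). Clear plate, aluminium rim, 220 (x) x 155 (hinge to free edge) x 6 mm, 0.2 kg. The stiff hinge keeps it where it is left (1 to 3 N at the edge moves it). A spring seal on the -y rim holds it up at 0.035 to 0.04; pushing the edge lower takes 5 rising to 16 N.
- lid_hinge (a point): Middle of the lid's hinge axis, which runs along the case's x: 80 mm to +y of the case's middle, 75 mm above the bench.
- lid_edge (a point): Middle of the lid's free edge, half-way through its thickness, 155 mm from the hinge.
- latch (a joint): Latch angle, rad, about an upright pivot: 0 = bar along the case's -x, beside the lid; grows clockwise seen from above; 1.57 = along the case's +y, square across the lid; stop at 1.62. Starts -0.7 to 0.15. From about 0.7 the bar climbs a 6 mm steel ramp on the lid and presses the lid on its seal: up to some 10 N at the post. From 1.3 it lies on the flat and stays where it is left.
- latch_pivot (a point): Pivot of the latch at the underside of its bar: 97 mm to -y of the case's middle, 85.5 mm above the bench, on a grey bracket 44 x 44 x 80 mm high. The red bar is round, 10 mm thick, 52 mm long from the pivot.
- latch_post (a point): On the axis of the latch's red upright thumb post, 16 mm across, 42 mm from the pivot. The post runs from 90 to 124.5 mm above the bench, this point is at 109.5 mm. It may be pushed from the side with shut fingers.
- bottle_a: Amber bottle, blue cap, 72 mm across, 170 mm high, bystander; origin under its centre.
- bottle_b: A second such amber bottle, bystander; origin under its centre.
- jar: White plastic bottle, 60 mm across, 140 mm high, bystander; origin under its centre.
- beaker_a: Glass beaker, 70 mm across, 95 mm high, bystander; origin under its centre.
- beaker_b: Glass beaker, 80 mm across, 110 mm high, bystander; origin under its centre.
Not all that is in view belongs to the job. Leave any purple look-alike of the rack_c alone.

How it is judged (in metres and radians):
On the way, in this order (a step that is already met when the one before it is completed fails the run):
1. the wedge is driven tight: it presses on the rack beside it with more than 10 N and the row is closed up to within 1.2 mm (contact force between wedge and rack_c above 10 N and x of rack_c in the frame of case below 0.0062 m), for 0.03 s.
2. the lid is down on its seal (value of joint lid below 0.06 rad), for 0.2 s.
At the end, for the whole second after the job is handed in: The red latch is turned at least 1.40 rad (80 degrees) and holds the lid below 0.022 rad, pressed into its seal; the row is still closed up (rack_c within 1.2 mm of its closed place) with the wedge upright within 0.12 rad and still pressing on the rack with more than 5 N (value of joint latch above 1.4 rad and value of joint lid below 0.022 rad and contact force between wedge and rack_c above 5 N and x of rack_c in the frame of case below 0.0062 m and angle between wedge's own z axis and vertical below 0.12 rad); the robot touches nothing.
It fails at once if a bottle, jar or beaker is moved by more than 30 mm (distance of any of bottle_a, bottle_b, jar, beaker_a, beaker_b from where it was at the start of the episode above 0.03 m).
It also fails if it takes over 64 s, if anything falls off the work surface, if the arm or the gripper's body presses on something with over 40 N, if the wrist force passes 120 N, or if a joint passes its speed limit or range.

### The arm

A 6-joint arm with a two-finger parallel gripper is mounted at the origin on the work surface. World frame = base frame: x ahead of the robot, y to its left, z up, the work surface at z = 0. Lengths are in mm, angles in degrees, forces in N, time in s.
With the tool pointing down it reaches from about 300 to 850 mm from the base axis. Payload 4.2 kg.
Tool frame: the origin (TCP) lies at the centre of the arm's flange, where the gripper is bolted on; the fingertips stand 191 mm ahead of it and the grasp point (between the pads) lies 172 mm ahead of it; y points along the fingers, x is the direction in which the jaws open and shut, and the axes are right-handed (so a half turn about y gives the same grasp; the last joint's range is limited). The gripper opens to 91 mm and grips with 3 to 60 N. Pads are 32 mm wide; open, the fingers measure 118 mm over their backs; the gripper's body (76 mm by 178 mm) begins 60 mm behind the grasp point.
Start: joints at [70.989, 18.312, 89.639, -0, 72.044, -1.146], TCP at [176.391, 547.274, 404.776] pointing down, gripper open.
Joint ranges: [-177.97, 177.97], [-48.28, 115.42], [12.27, 149.76], [-77.06, 257.06], [2.81, 150.46], [-146.56, 146.56]. Speed limits (degrees/s): [147.25, 147.25, 180, 180, 180, 180].

### API

Orientations are given as [roll, pitch, yaw] about the fixed x, y, z axes, in that order (R = Rz(yaw) Ry(pitch) Rx(roll)).
In Python, from workcell import env gives the robot as it stands.
- The arm moves only by the tool carry_out, never from a script. Its argument "increments" is a list of rows, each a list of 3 entries, a list of its own where there are three numbers: the turn, a rotation vector about the tool's x, y, z in rad, then the shift along the tool's x, y, z in mm, then the closure, from 0 (fully open) to 1 (shut). In form: [[[wx, wy, wz], [dx, dy, dz], claw], ...]. A call has 1 to 10 rows; each row is the pose to reach, as a shift and turn from the pose commanded when the call began, along the tool's axes at that moment; what a row does not reach only later rows make up. A row lasts 1/12 s, in which the tool goes at most 41.7 mm and 7.16 degrees, less where a joint would pass 70% of its speed; a pose out of reach is approached as far as the arm can. A call with a gripper value outside its range is refused whole. The fingers move at their own pace and stop on an object; "force" is the grip in N (left out, the last holds). Time passes only in rows, so rows that repeat a pose let the fingers close. It gives the time, the measured TCP pose, the force and the opening at its end, in the units of the state.
- env.state(): the state, without advancing time (a new reading comes with each control period).
- env.grab_frame(name): name is "scene" or "top"; returns a dict with "frame" (420x560x3 uint8, blue, green, red), "z_map" (420x560 float32, mm along the optical axis (not along the pixel's ray), 0 where there is no reading), "camera_matrix" (3x3 intrinsics, pixels), "rvec" (rotation vector, rad) and "tvec" (3), from world to camera coordinates, as OpenCV has them. Camera axes: x right, y down, z forward; pixel columns grow to the right and rows downward; lengths in mm; the calibration is good to about 2 mm. A picture is of the moment at which its call begins.
- env.job_done(): hands the job in, once; it reports no verdict.
The state is a dict: "time_s": time; "qpos": joint angles; "qvel": joint speeds; "effort": joint torques, N m; "ee_pos": TCP position; "ee_rot": TCP orientation; "force": force on the tool from outside, world axes, zero at the start; "torque": the same for the moment, N m; "gripper_width": finger opening in mm.
Only numpy, scipy, OpenCV 4.12 (cv2) and the standard library are available. Lean on these libraries where they do the work, as an engineer would, in place of code of your own. Each camera call takes 0.05 s, during which the arm holds its last target. There are 200 camera calls.

## Working session

There is one attempt and no reset: what is moved stays moved. The work goes in short steps, Python scripts to look and compute and a tool call to move; the robot and the scene stay as the last step left them, time stands still between calls to the robot, and variables do not carry over. Pictures are saved under pics/ and viewed, about 8 in all and at most 12, crops included, and the job is handed in when it is done.

Besides the shell and the picture viewer there is one more tool, called after "Call:" as name([rows], argument=value, ...), one row to a line, values as JSON. carry_out: Moves the arm, as the interface text tells. Its arguments: {"type":"object","properties":{"increments":{"type":"array","items":{"type":"array"}},"force":{"type":"number"}},"required":["increments"]}

```bash
ls; mkdir -p pics; cat > h.py <<'E'
import numpy as np, cv2
from workcell import env
from scipy.spatial.transform import Rotation as R
def grab(n):
    f=env.grab_frame(n); f['R']=cv2.Rodrigues(np.array(f['rvec'],float))[0]; f['t']=np.array(f['tvec'],float).ravel(); f['K']=np.array(f['camera_matrix'],float); return f
def cloud(f):
    z=f['z_map'].astype(float); v,u=np.indices(z.shape); K=f['K']
    c=np.stack([(u-K[0,2])/K[0,0]*z,(v-K[1,2])/K[1,1]*z,z],-1)
    return (c-f['t'])@f['R']
def ray(f,u,v,h):
    d=f['R'].T@np.linalg.inv(f['K'])@np.array([u,v,1.]); o=-f['R'].T@f['t']
    return o+d*(h-o[2])/d[2]
def proj(f,p):
    c=f['R']@np.array(p,float)+f['t']; q=f['K']@c; return q[:2]/q[2]
E
python3 - <<'E'
from h import *
for n in('scene','top'):
    f=grab(n); cv2.imwrite(f'pics/{n}0.png',f['frame']); np.savez(f'{n}0.npz',**f); print(n,-f['R'].T@f['t'],f['R'][2],f['K'][0,0])
print(env.state())
E
```

```text
pics
scene [1550.69561161 -241.27481891  808.60746464] [-0.78755258  0.20956203 -0.57952109] 483.19014326191797
top [ 371.53030184   13.38158247 1196.49060936] [ 0.19956398 -0.00737917 -0.97985701] 408.5777038007099
{'time_s': 0.1, 'qpos': array([ 7.09918267e+01,  1.83464637e+01,  8.96995948e+01, -2.60784210e-03,
        7.20447180e+01, -1.14620670e+00]), 'qvel': array([ 0.02119948, -0.06071553, -0.22560567,  0.01845629, -0.0546268 ,
       -0.07473841]), 'effort': array([ 1.52936009e-03, -4.13338172e+01, -2.32510829e+01,  7.28772813e-02,
        4.23133455e-02, -6.92840626e-05]), 'ee_pos': array([176.32338082, 547.13205799, 404.01809486]), 'ee_rot': array([-90.00066319,   0.09080796,  72.13883881]), 'force': array([-0.07783165,  0.88253388, -0.15662179]), 'torque': array([ 0.04978011, -0.00225255,  0.00384934]), 'gripper_width': 91.4153187964689}
```

View pics/scene0.png

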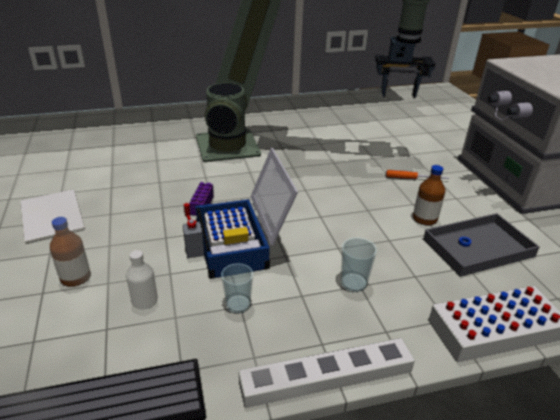

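View pics/top0.png

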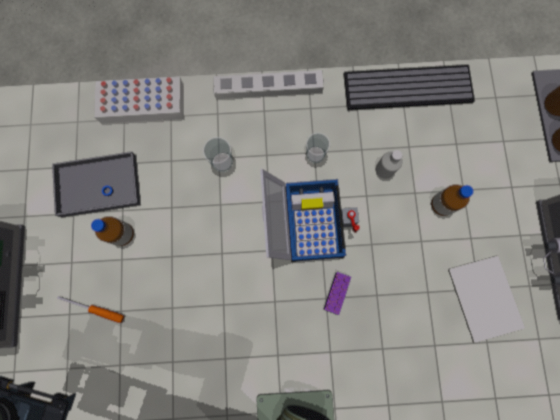

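The top view shows the blue case at about (315,220), with the yellow wedge at (312,203), the lid open to the left at (275,215) and the red latch at (353,221). Purple decoy rack is at (338,293), apart from the case. The only possible confusions are red items: the arm-side red dots in the distant rack at (138,97) and the orange screwdriver at (106,313). Neither is at the case. Next I'll measure the case and check it in a close crop.

```bash
python3 - <<'E'
from h import *
f=dict(np.load('top0.npz')); P=cloud(f); hsv=cv2.cvtColor(f['frame'],cv2.COLOR_BGR2HSV)
def mask(lo,hi,box):
    m=cv2.inRange(hsv,lo,hi); o=np.zeros_like(m); u0,v0,u1,v1=box; o[v0:v1,u0:u1]=m[v0:v1,u0:u1]; return o>0
b=mask((95,80,30),(130,255,255),(255,165,375,275))
rim=b&(abs(P[...,2]-70)<6)
v,u=np.where(rim); X=np.array([ray(f,a,c,70)[:2] for a,c in zip(u,v)],np.float32)
(c,s,a)=cv2.minAreaRect(X); print('rim',len(X),c,s,a, 'z',np.median(P[rim][:,2]))
y=mask((20,120,100),(35,255,255),(255,165,375,275)); q=P[y]; print('wedge',len(q),np.median(q,0),np.percentile(q[:,2],[5,50,95])); 
v,u=np.where(y); X=np.array([ray(f,i,j,np.median(q[:,2]))[:2] for i,j in zip(u,v)],np.float32); print(cv2.minAreaRect(X))
r=mask((0,120,60),(8,255,255),(340,195,375,240))|mask((172,120,60),(180,255,255),(340,195,375,240)); q=P[r]; print('red',len(q)); 
v,u=np.where(r)
for i in np.argsort(-P[r][:,2])[::4]: print(u[i],v[i],P[r][i].round())
cr=cv2.resize(f['frame'][160:280,235:385],None,fx=5,fy=5,interpolation=cv2.INTER_CUBIC); cv2.imwrite('pics/crop0.png',cr)
g=dict(np.load('scene0.npz')); cv2.imwrite('pics/crop1.png',cv2.resize(g['frame'][145:285,165:315],None,fx=4,fy=4,interpolation=cv2.INTER_CUBIC))
E
```

```text
rim 678 (567.0884399414062, -89.16314697265625) (217.71554565429688, 147.67835998535156) 0.9346502423286438 z 70.54415106694233
wedge 210 [609.49528259 -83.34751471  81.96659094] [71.24383503 81.96659094 85.22985326]
((609.5543212890625, -83.2835922241211), (27.4769287109375, 61.92802810668945), 1.368152141571045)
red 98
351 220 [ 372.   13. 1196.]
357 225 [ 533. -194.  127.]
357 228 [ 525. -194.  126.]
356 229 [ 523. -191.  126.]
355 228 [ 526. -189.  125.]
357 226 [ 531. -195.  124.]
358 228 [ 526. -197.  121.]
353 227 [ 531. -187.  109.]
353 211 [ 576. -192.  101.]
354 213 [ 571. -195.  100.]
353 226 [ 535. -189.  100.]
353 219 [ 555. -191.   99.]
351 216 [ 563. -186.   99.]
349 211 [ 577. -182.   99.]
349 213 [ 572. -181.   98.]
353 217 [ 560. -191.   98.]
353 220 [ 552. -191.   97.]
349 215 [ 567. -181.   96.]
351 219 [ 555. -186.   96.]
354 224 [ 541. -193.   96.]
352 224 [ 542. -187.   95.]
351 221 [ 550. -185.   94.]
350 218 [ 559. -184.   93.]
348 217 [ 562. -179.   92.]
355 223 [ 549. -202.   63.]
```

View pics/crop0.png

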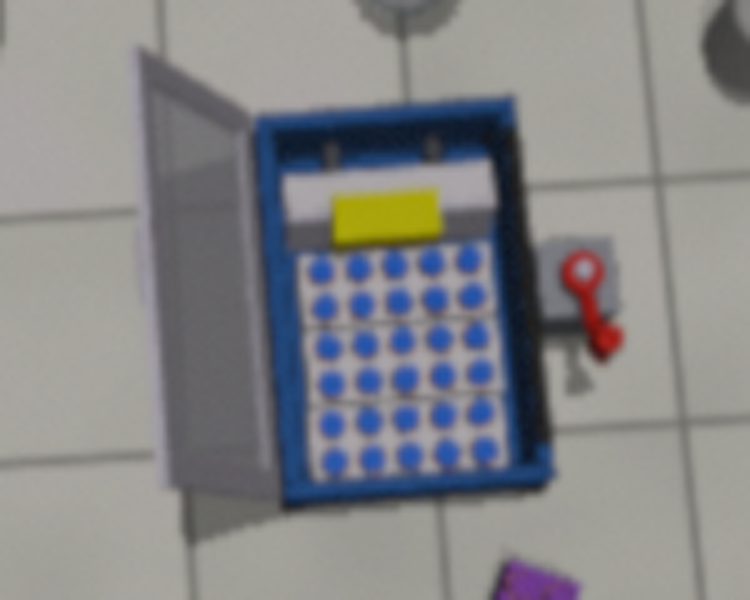

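View pics/crop1.png

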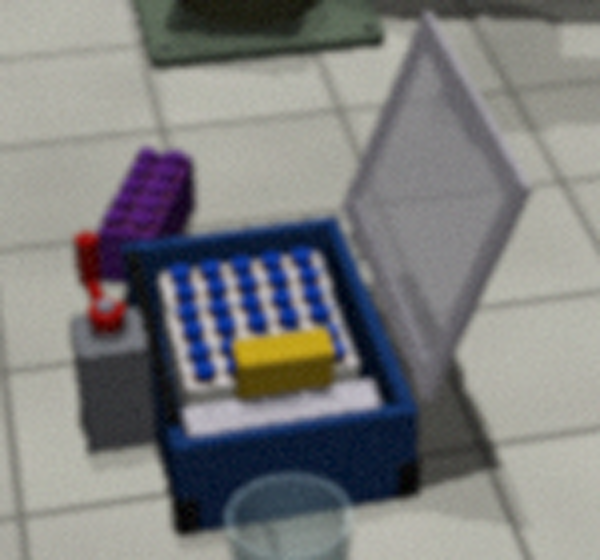

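Crop 0 shows the blue case with rows of blue-capped white racks, the wedge top at crop (388,217), the latch pivot at (582,268) and its post at (605,338). Crop 1 shows the same and the lid upright and leaning back. The case is at about (567,-89) with a yaw of about 1°, and the latch is at about -0.1 rad. I'll go up and over the wedge with shut fingers.

Call:
carry_out([
  [[0, 0, 0], [0, -40, 0], 1],
  [[0, 0, 0], [0, -80, 0], 1],
  [[0, 1.24, 0], [-467, -80, -605], 1],
  [[0, 1.24, 0], [-467, -80, -605], 1],
  [[0, 1.24, 0], [-467, -80, -605], 1],
  [[0, 1.24, 0], [-467, -80, -605], 1],
  [[0, 1.24, 0], [-467, -80, -605], 1],
  [[0, 1.24, 0], [-467, -80, -605], 1],
  [[0, 1.24, 0], [-467, -80, -605], 1],
  [[0, 1.24, 0], [-467, -80, -605], 1],
], force=30)

```text
time_s: 0.93
ee_pos: [365.5, 270.5, 484.6]
ee_rot: [-90.0, 0.0, 14.5]
force: [1.6, 0.8, -0.6]
gripper_width: 27.5
```

```bash
cat >> h.py <<'E'
def inc(p,yaw=None,s=None):
    "shift (mm) and turn (rad) in the tool's axes from the measured pose to TCP p, jaws at yaw (deg), tool down"
    s=s or env.state(); r=R.from_euler('xyz',s['ee_rot'],degrees=True)
    d=r.inv().apply(np.array(p)-s['ee_pos'])
    w=(r.inv()*R.from_euler('xyz',[-90,0,yaw],degrees=True)).as_rotvec() if yaw is not None else None
    print('at',s['time_s'],s['ee_pos'].round(1),s['ee_rot'].round(1),'F',np.round(s['force'],1),'shift',d.round(1),'turn',None if w is None else w.round(3)); return d,w
E
python3 -c "
from h import *
inc([608,-83,485],1)"
```

```text
at 0.9333 [365.5 270.5 484.6] [-90.    0.   14.5] F [ 1.6  0.8 -0.6] shift [ 1.462e+02 -4.000e-01 -4.030e+02] turn [ 0.     0.236 -0.   ]
```

Call:
carry_out([
  [[0, 0.236, 0], [146, 0, -403], 1],
  [[0, 0.236, 0], [146, 0, -403], 1],
  [[0, 0.236, 0], [146, 0, -403], 1],
  [[0, 0.236, 0], [146, 0, -403], 1],
  [[0, 0.236, 0], [146, 0, -403], 1],
  [[0, 0.236, 0], [146, 0, -403], 1],
  [[0, 0.236, 0], [146, 0, -403], 1],
  [[0, 0.236, 0], [146, 0, -403], 1],
  [[0, 0.236, 0], [146, 0, -403], 1],
  [[0, 0.236, 0], [146, 0, -403], 1],
])

```text
time_s: 1.77
ee_pos: [603.3, -71.9, 484.3]
ee_rot: [-90.0, 0.0, 1.3]
force: [1.0, 0.2, 1.3]
gripper_width: 0.4
```

```bash
python3 - <<'E'
from h import *
inc([608,-83,300],1)
E
```

```text
at 1.7667 [603.3 -71.9 484.3] [-90.    0.    1.3] F [1.  0.2 1.3] shift [  4.6 184.3 -11.3] turn [-0.     0.005 -0.001]
```

Call:
carry_out([
  [[0, 0, 0], [4, 40, -11], 1],
  [[0, 0, 0], [4, 80, -11], 1],
  [[0, 0, 0], [4, 120, -11], 1],
  [[0, 0, 0], [4, 160, -11], 1],
  [[0, 0, 0], [4, 194, -11], 1],
  [[0, 0, 0], [4, 194, -11], 1],
  [[0, 0, 0], [4, 194, -11], 1],
])

```text
time_s: 2.35
ee_pos: [606.6, -80.7, 289.3]
ee_rot: [-89.9, 0.3, 1.3]
force: [0.3, -0.1, 1.6]
gripper_width: 0.6
```

```bash
python3 - <<'E'
from h import *
inc([608,-83,273],1)
f=grab('scene'); cv2.imwrite('pics/s1.png',cv2.resize(f['frame'][130:290,150:320],None,fx=4,fy=3.75)[:600])
E
```

```text
at 2.35 [606.6 -80.7 289.3] [-89.9   0.3   1.3] F [ 0.3 -0.1  1.6] shift [ 1.5 16.3 -2.3] turn [-0.001  0.006 -0.004]
```

View pics/s1.png

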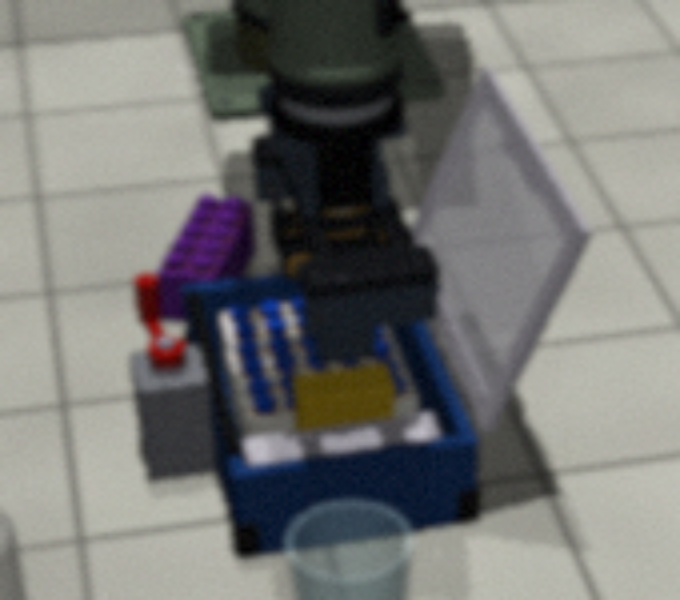

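The shut fingers sit centred over the wedge (345,390), and the body is clear of the lid. I'll press in small steps.

Call:
carry_out([
  [[0, 0, 0], [1, 4, -2], 1],
  [[0, 0, 0], [1, 8, -2], 1],
  [[0, 0, 0], [1, 12, -2], 1],
  [[0, 0, 0], [1, 15, -2], 1],
  [[0, 0, 0], [1, 18, -2], 1],
  [[0, 0, 0], [1, 20, -2], 1],
  [[0, 0, 0], [1, 22, -2], 1],
  [[0, 0, 0], [1, 24, -2], 1],
  [[0, 0, 0], [1, 26, -2], 1],
])

```text
time_s: 3.15
ee_pos: [607.9, -82.7, 264.8]
ee_rot: [-90.0, -0.0, 1.3]
force: [-0.4, 0.3, 2.6]
gripper_width: 0.6
```

Call:
carry_out([
  [[0, 0, 0], [0, 1, 0], 1],
  [[0, 0, 0], [0, 2, 0], 1],
  [[0, 0, 0], [0, 3, 0], 1],
  [[0, 0, 0], [0, 4, 0], 1],
  [[0, 0, 0], [0, 5, 0], 1],
  [[0, 0, 0], [0, 6, 0], 1],
])

```text
time_s: 3.65
ee_pos: [607.5, -82.7, 259.0]
ee_rot: [-90.0, 0.1, 1.3]
force: [-2.9, -0.8, 5.7]
gripper_width: 0.9
```

Call:
carry_out([
  [[0, 0, 0], [0, 1, 0], 1],
  [[0, 0, 0], [0, 2, 0], 1],
  [[0, 0, 0], [0, 3, 0], 1],
])

```text
time_s: 3.9
ee_pos: [607.4, -82.7, 256.0]
ee_rot: [-90.0, 0.1, 1.3]
force: [-2.0, 0.3, 5.4]
gripper_width: 0.2
```

Call:
carry_out([
  [[0, 0, 0], [0, 1, 0], 1],
  [[0, 0, 0], [0, 2, 0], 1],
  [[0, 0, 0], [0, 3, 0], 1],
])

```text
time_s: 4.15
ee_pos: [607.3, -82.8, 254.4]
ee_rot: [-90.0, 0.1, 1.3]
force: [-7.5, 0.7, 18.5]
gripper_width: 0.1
```

Call:
carry_out([
  [[0, 0, 0], [0, 0.5, 0], 1],
  [[0, 0, 0], [0, 1, 0], 1],
  [[0, 0, 0], [0, 1, 0], 1],
  [[0, 0, 0], [0, 1, 0], 1],
])

```text
time_s: 4.48
ee_pos: [607.1, -82.7, 254.3]
ee_rot: [-90.0, 0.0, 1.3]
force: [-7.1, 0.6, 18.1]
gripper_width: 0.8
```

Call:
carry_out([
  [[0, 0, 0], [0, 1, 0], 1],
  [[0, 0, 0], [0, 1.5, 0], 1],
  [[0, 0, 0], [0, 1.5, 0], 1],
  [[0, 0, 0], [0, 1.5, 0], 1],
])

```text
time_s: 4.82
ee_pos: [607.0, -82.7, 254.3]
ee_rot: [-90.0, 0.0, 1.3]
force: [-10.0, 0.5, 24.7]
gripper_width: 0.3
```

24.7 N with no further travel, so the wedge is tight with its top at about 63 mm. I'll retract, measure the lid and check the wedge.

Call:
carry_out([
  [[0, 0, 0], [0, -20, 0], 1],
  [[0, 0, 0], [0, -60, 0], 1],
  [[0, 0, 0], [0, -100, 0], 1],
  [[0, 0, 0], [0, -140, 0], 1],
  [[0, 0, 0], [0, -180, 0], 1],
  [[0, 0, 0], [0, -220, 0], 1],
  [[0, 0, 0], [0, -240, 0], 1],
  [[0, 0, 0], [0, -240, 0], 1],
])

```text
time_s: 5.48
ee_pos: [608.1, -82.7, 496.3]
ee_rot: [-90.1, -0.7, 1.3]
force: [0.5, -0.7, 0.3]
gripper_width: 0.2
```

```bash
python3 - <<'E'
from h import *
a=np.deg2rad(1.2); C=np.array([567,-89,0]); Rz=R.from_euler('z',a).as_matrix()
for n in('scene','top'):
    f=grab(n); Q=(cloud(f)-C)@Rz; hsv=cv2.cvtColor(f['frame'],cv2.COLOR_BGR2HSV)
    m=(abs(Q[...,0])<125)&(Q[...,1]>70)&(Q[...,1]<190)&(Q[...,2]>95)&(Q[...,2]<240)
    q=Q[m]
    if len(q)>20:
        k=np.polyfit(q[:,2]-75,q[:,1]-80,1); print(n,'lid pts',len(q),'angle',np.arctan2(1,k[0]),'zmax',np.percentile(q[:,2],99),'ymax',np.percentile(q[:,1],99))
        print(' by mean',np.median(np.arctan2(q[:,2]-75,q[:,1]-80)))
    y=(cv2.inRange(hsv,(20,120,80),(35,255,255))>0)&(abs(Q[...,0])<100)&(abs(Q[...,1])<60); print(' wedge',Q[y].round(1)[::25].tolist() if n=='top' else '', np.median(Q[y],0).round(1) if y.any() else None)
    w=(hsv[...,1]<60)&(abs(Q[...,0])<100)&(abs(Q[...,1])<50)
    cv2.imwrite(f'pics/{n}2.png',cv2.resize(f['frame'][150:280,170:320] if n=='scene' else f['frame'][160:280,235:385],None,fx=4,fy=4))
inc([567,96,485],1)
E
```

```text
scene lid pts 2136 angle 1.1982559712769143 zmax 220.7643666754016 ymax 136.60556775429782
 by mean 1.2310852554111373
 wedge  [48.3  5.2 62.7]
top lid pts 1809 angle 1.192004780753273 zmax 222.86258374850465 ymax 138.15255293711527
 by mean 1.2304742394361325
 wedge [[50.4, 19.3, 65.7]] [46.4 16.6 63.7]
at 5.5833 [607.9 -82.7 490.3] [-90.   -0.1   1.3] F [ 0.2  0.4 -0.8] shift [-36.8   5.2 179.6] turn [0.    0.006 0.001]
```

View pics/scene2.png

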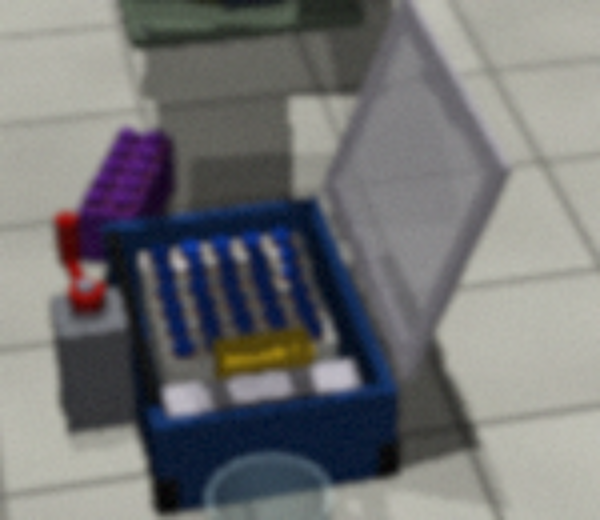

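The wedge has sunk and sits upright at (265,350), top 63 mm. The lid is at about 1.94 rad. I'll go over and behind it.

Call:
carry_out([
  [[0, 0, 0], [-11, 0, 40], 1],
  [[0, 0, 0], [-22, 0, 80], 1],
  [[0, 0, 0], [-33, 0, 120], 1],
  [[0, 0, 0], [-42, 0, 160], 1],
  [[0, 0, 0], [-42, 0, 172], 1],
  [[0, 0, 0], [-42, 40, 172], 1],
  [[0, 0, 0], [-42, 80, 172], 1],
  [[0, 0, 0], [-42, 113, 172], 1],
  [[0, 0, 0], [-42, 113, 172], 1],
  [[0, 0, 0], [-42, 113, 172], 1],
])

```text
time_s: 6.42
ee_pos: [561.7, 88.0, 374.6]
ee_rot: [-90.0, 0.4, 1.3]
force: [0.4, -0.3, 1.9]
gripper_width: 0.7
```

```bash
python3 - <<'E'
from h import *
inc([563,86,376],1)
# arc: case tip contact (y,z) with r=110, finger half 16; targets in world y, TCP z
r=112
for a in [1.57,1.4,1.2,1.0,.8,.6,.4,.2,.1,.05]:
    y=80+r*np.cos(a)+3*np.sin(a)   # outer face is 3 mm off the mid plane
    z=75+r*np.sin(a)+3*np.cos(a) if 0 else 75+r*np.sin(a)+3*np.cos(a)
    y=80-0+r*np.cos(np.pi-0-(np.pi-a)) if 0 else 80-r*np.cos(a)+3*np.sin(a)
    print(a,'world y',round(-89+y+16,1),'tcp z',round(z+191,1))
E
```

```text
at 6.4167 [561.7  88.  374.6] [-90.    0.4   1.3] F [ 0.4 -0.3  1.9] shift [ 1.3 -1.4 -2.1] turn [ 0.001  0.005 -0.006]
1.57 world y 9.9 tcp z 378.0
1.4 world y -9.1 tcp z 376.9
1.2 world y -30.8 tcp z 371.5
1.0 world y -51.0 tcp z 361.9
0.8 world y -68.9 tcp z 348.4
0.6 world y -83.7 tcp z 331.7
0.4 world y -95.0 tcp z 312.4
0.2 world y -102.2 tcp z 291.2
0.1 world y -104.1 tcp z 280.2
0.05 world y -104.7 tcp z 274.6
```

Call:
carry_out([
  [[0, 0, 0], [0, -3, -18], 1],
  [[0, 0, 0], [0, -3, -32], 1],
  [[0, 0, 0], [0, -3, -46], 1],
  [[0, 0, 0], [0, -3, -60], 1],
  [[0, 0, 0], [0, -3, -78], 1],
  [[0, 0, 0], [0, -3, -88], 1],
  [[0, 0, 0], [0, -2, -97], 1],
  [[0, 0, 0], [0, 0, -108], 1],
  [[0, 0, 0], [0, 3, -119], 1],
])

```text
time_s: 7.17
ee_pos: [564.7, -31.7, 374.4]
ee_rot: [-90.0, -0.0, 1.3]
force: [0.4, 1.2, -0.1]
gripper_width: 0.4
```

```bash
python3 - <<'E'
from h import *
f=grab('scene'); cv2.imwrite('pics/s3.png',cv2.resize(f['frame'][100:280,160:340],None,fx=3.3,fy=3.3))
inc([562,-31,371.5],1.3)
E
```

```text
at 7.2167 [564.5 -33.2 373.4] [-90.1   0.1   1.3] F [-0.4 -1.5 -1. ] shift [-2.5  1.9  2.3] turn [ 0.002 -0.    -0.001]
```

View pics/s3.png

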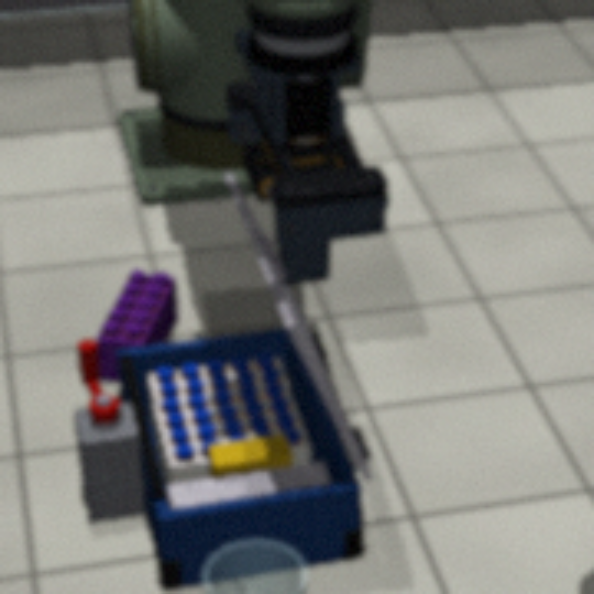

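The lid, now seen edge-on, follows the fingers, and the gripper body is clear of it. I'll continue along the arc.

Call:
carry_out([
  [[0, 0, 0], [0, 5, -10], 1],
  [[0, 0, 0], [0, 10, -20], 1],
  [[0, 0, 0], [0, 16, -29], 1],
  [[0, 0, 0], [0, 23, -38], 1],
  [[0, 0, 0], [0, 31, -46], 1],
  [[0, 0, 0], [0, 40, -53], 1],
  [[0, 0, 0], [0, 49, -59], 1],
  [[0, 0, 0], [0, 59, -64], 1],
  [[0, 0, 0], [0, 69, -68], 1],
  [[0, 0, 0], [0, 80, -71], 1],
])

```text
time_s: 8.05
ee_pos: [566.4, -102.2, 293.2]
ee_rot: [-90.0, -0.0, 1.3]
force: [-0.3, -0.0, -0.4]
gripper_width: 0.6
```

Call:
carry_out([
  [[0, 0, 0], [0, 7, -1], 1],
  [[0, 0, 0], [0, 12, -2], 1],
  [[0, 0, 0], [0, 16, -2], 1],
  [[0, 0, 0], [0, 19, -2], 1],
  [[0, 0, 0], [0, 19, -2], 1],
  [[0, 0, 0], [0, 19, -2], 1],
])

```text
time_s: 8.55
ee_pos: [566.5, -103.5, 275.4]
ee_rot: [-90.0, -0.0, 1.3]
force: [0.2, 0.1, -0.3]
gripper_width: 0.5
```

Call:
carry_out([
  [[0, 0, 0], [0, 1.5, 0], 1],
  [[0, 0, 0], [0, 3, 0], 1],
  [[0, 0, 0], [0, 4, 0], 1],
  [[0, 0, 0], [0, 4, 0], 1],
  [[0, 0, 0], [0, 4, 0], 1],
])

```text
time_s: 8.97
ee_pos: [566.6, -103.7, 272.4]
ee_rot: [-90.0, -0.1, 1.3]
force: [-0.4, 0.4, 5.1]
gripper_width: -0.1
```

5 N on the seal. I'll retract to the -y side and re-measure the lid and latch.

Call:
carry_out([
  [[0, 0, 0], [0, 0, 0], 1],
  [[0, 0, 0], [0, -30, 0], 1],
  [[0, 0, 0], [0, -70, 0], 1],
  [[0, 0, 0], [-10, -110, -20], 1],
  [[0, 0, 0], [-20, -130, -60], 1],
  [[0, 0, 0], [-30, -130, -100], 1],
  [[0, 0, 0], [-45, -130, -140], 1],
  [[0, 0, 0], [-45, -130, -150], 1],
  [[0, 0, 0], [-45, -130, -150], 1],
])

```text
time_s: 9.72
ee_pos: [523.8, -258.1, 401.5]
ee_rot: [-90.1, -0.0, 1.1]
force: [0.3, -0.2, -0.1]
gripper_width: 0.1
```

```bash
python3 - <<'E'
from h import *
a=np.deg2rad(1.2); C=np.array([567,-89,0]); Rz=R.from_euler('z',a).as_matrix()
for n in('scene','top'):
    f=grab(n); P=cloud(f);Q=(P-C)@Rz; hsv=cv2.cvtColor(f['frame'],cv2.COLOR_BGR2HSV)
    m=(abs(Q[...,0])<105)&(Q[...,1]>-68)&(Q[...,1]<60)&(Q[...,2]>74)&(Q[...,2]<90)
    q=Q[m]; k=np.polyfit(q[:,1],q[:,2],1); print(n,len(q),'lid slope',-k[0],'z at edge',np.polyval(k,-72))
    r=((cv2.inRange(hsv,(0,120,60),(8,255,255))|cv2.inRange(hsv,(172,120,60),(180,255,255)))>0)&(abs(Q[...,0])<110)&(Q[...,1]<-40)&(Q[...,1]>-160)&(Q[...,2]>85)
    q=P[r]; t=q[q[:,2]>112]; b=q[q[:,2]<104]; print(len(q),'post',len(t),np.median(t,0),t.min(0),t.max(0),'bar',b.min(0),b.max(0))
    cv2.imwrite(f'pics/{n}4.png',cv2.resize(f['frame'][120:290,150:320] if n=='scene' else f['frame'][160:280,255:405],None,fx=3.5 if n=='scene' else 4,fy=3.5 if n=='scene' else 4,interpolation=cv2.INTER_CUBIC))
inc([524,-245,400],1.3)
E
```

```text
scene 2434 lid slope 0.048431207513565895 z at edge 83.49143512897865
129 post 37 [ 531.29766114 -193.83811744  121.84033086] [ 522.51066186 -200.41956453  112.01152371] [ 537.69510443 -187.4440462   127.49558826] bar [ 530.18839328 -197.43538809   86.98246735] [ 581.87486733 -176.77139818  103.49453383]
top 3398 lid slope 0.04629251680978838 z at edge 84.0360497988839
95 post 26 [ 527.85235482 -191.17121804  125.58782211] [ 521.50001881 -197.41403053  112.9794698 ] [ 536.18648311 -185.65349448  129.08960028] bar [ 521.08437812 -198.03558541   89.91298694] [ 580.41131148 -175.99040555  102.0628832 ]
at 9.8167 [ 524.6 -255.   401.1] [-89.9  -0.    1.2] F [0.6 0.8 0.6] shift [-0.4  1.1 10. ] turn [-0.001 -0.001  0.   ]
```

View pics/scene4.png

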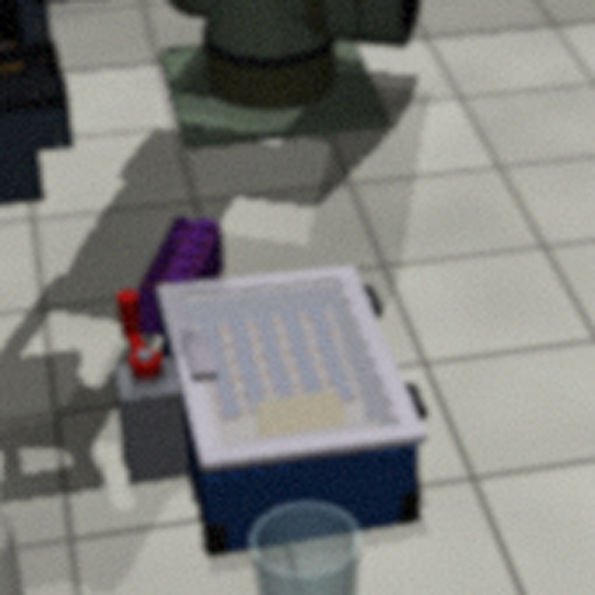

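The lid is down on its seal (slope about 0.045), and the post at (128,305) in the crop is still near -0.1 rad. Next is the latch sweep, turning the tool with the latch.

```bash
cat > lat.py <<'E'
from h import *
import sys
a=np.deg2rad(1.2); piv=np.array([569.3,-186.3]); 
def pose(th,d=24):
    u=np.array([-np.cos(th),np.sin(th)]); t=np.array([np.sin(th),np.cos(th)])
    xy=R.from_euler('z',a).as_matrix()[:2,:2]@(42*u-d*t); return np.r_[piv+xy,290], 1.2-np.degrees(th)
E
python3 - <<'E'
from lat import *
p,y=pose(-0.12,44); inc(np.r_[p[:2],400],y); print(p,y)
E
```

```text
at 9.8167 [ 524.6 -255.   401.1] [-89.9  -0.    1.2] F [0.6 0.8 0.6] shift [ 9.7  1.1 19. ] turn [-0.001 -0.12   0.   ]
[ 533.89750079 -235.76375491  290.        ] 8.075493541569879
```

Call:
carry_out([
  [[0, -0.12, 0], [9, 0, 10], 1],
  [[0, -0.12, 0], [10, 30, 17], 1],
  [[0, -0.12, 0], [10, 70, 17], 1],
  [[0, -0.12, 0], [10, 105, 17], 1],
  [[0, -0.12, 0], [10, 111, 17], 1],
  [[0, -0.12, 0], [10, 111, 17], 1],
  [[0, -0.12, 0], [10, 111, 17], 1],
])

```text
time_s: 10.4
ee_pos: [535.3, -236.9, 291.4]
ee_rot: [-90.0, -0.1, 8.3]
force: [-0.4, -0.4, 0.2]
gripper_width: 0.5
```

```bash
python3 - <<'E'
from lat import *
f=grab('top'); cv2.imwrite('pics/t5.png',cv2.resize(f['frame'][170:270,290:415],None,fx=5,fy=5,interpolation=cv2.INTER_CUBIC))
for t in [-.12,0,.1,.2,.3,.4,.5,.6,.7]: print(t,end=' '); inc(*pose(t))
E
```

```text
-0.12 at 10.45 [ 535.5 -237.3  292.4] [-90.1  -0.2   8.2] F [-0.2  0.2  0.4] shift [-1.3  2.3 21.7] turn [0.002 0.003 0.003]
0 at 10.45 [ 535.5 -237.3  292.4] [-90.1  -0.2   8.2] F [-0.2  0.2  0.4] shift [-3.9  2.3 26.9] turn [0.002 0.123 0.004]
0.1 at 10.45 [ 535.5 -237.3  292.4] [-90.1  -0.2   8.2] F [-0.2  0.2  0.4] shift [-5.5  2.3 31.5] turn [0.002 0.223 0.004]
0.2 at 10.45 [ 535.5 -237.3  292.4] [-90.1  -0.2   8.2] F [-0.2  0.2  0.4] shift [-6.7  2.3 36.2] turn [0.001 0.323 0.004]
0.3 at 10.45 [ 535.5 -237.3  292.4] [-90.1  -0.2   8.2] F [-0.2  0.2  0.4] shift [-7.4  2.3 41. ] turn [0.001 0.423 0.004]
0.4 at 10.45 [ 535.5 -237.3  292.4] [-90.1  -0.2   8.2] F [-0.2  0.2  0.4] shift [-7.6  2.3 45.8] turn [0.001 0.523 0.004]
0.5 at 10.45 [ 535.5 -237.3  292.4] [-90.1  -0.2   8.2] F [-0.2  0.2  0.4] shift [-7.4  2.2 50.6] turn [0.001 0.623 0.004]
0.6 at 10.45 [ 535.5 -237.3  292.4] [-90.1  -0.2   8.2] F [-0.2  0.2  0.4] shift [-6.6  2.2 55.4] turn [0.001 0.723 0.004]
0.7 at 10.45 [ 535.5 -237.3  292.4] [-90.1  -0.2   8.2] F [-0.2  0.2  0.4] shift [-5.4  2.2 60.1] turn [0.    0.823 0.004]
```

View pics/t5.png

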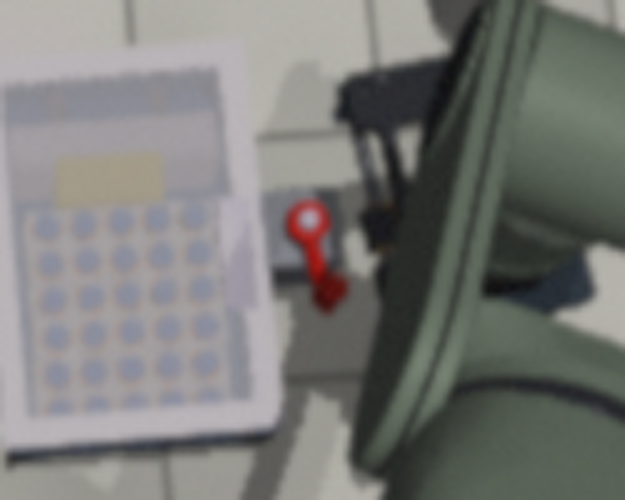

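The latch (post at (330,292) in the crop) hasn't moved, the lid is down, and the gripper is to the right of it. I'll sweep the first part.

Call:
carry_out([
  [[0, 0, 0], [-1, 1, 11], 1],
  [[0, 0, 0], [-1, 1, 21], 1],
  [[0, 0.12, 0], [-4, 1, 27], 1],
  [[0, 0.22, 0], [-5.5, 1, 31.5], 1],
  [[0, 0.32, 0], [-6.7, 1, 36], 1],
  [[0, 0.42, 0], [-7.4, 1, 41], 1],
  [[0, 0.52, 0], [-7.6, 1, 46], 1],
  [[0, 0.62, 0], [-7.4, 1, 50.5], 1],
  [[0, 0.72, 0], [-6.6, 1, 55.5], 1],
])

```text
time_s: 11.2
ee_pos: [520.1, -182.8, 290.8]
ee_rot: [-90.0, -0.2, -33.3]
force: [1.6, -2.0, 0.0]
gripper_width: 0.5
```

```bash
python3 - <<'E'
from lat import *
for t in [.6,.7,.8,.9,1.,1.1,1.2,1.3,1.4]: print(t,end=' '); inc(*pose(t))
E
```

```text
0.6 at 11.2 [ 520.1 -182.8  290.8] [-90.   -0.2 -33.3] F [ 1.6 -2.   0. ] shift [1.1 0.8 0. ] turn [-0.    -0.003  0.004]
0.7 at 11.2 [ 520.1 -182.8  290.8] [-90.   -0.2 -33.3] F [ 1.6 -2.   0. ] shift [-1.1  0.8  4.3] turn [-0.001  0.097  0.004]
0.8 at 11.2 [ 520.1 -182.8  290.8] [-90.   -0.2 -33.3] F [ 1.6 -2.   0. ] shift [-2.9  0.8  8.8] turn [-0.001  0.197  0.004]
0.9 at 11.2 [ 520.1 -182.8  290.8] [-90.   -0.2 -33.3] F [ 1.6 -2.   0. ] shift [-4.2  0.8 13.5] turn [-0.001  0.297  0.004]
1.0 at 11.2 [ 520.1 -182.8  290.8] [-90.   -0.2 -33.3] F [ 1.6 -2.   0. ] shift [-5.   0.8 18.3] turn [-0.001  0.397  0.004]
1.1 at 11.2 [ 520.1 -182.8  290.8] [-90.   -0.2 -33.3] F [ 1.6 -2.   0. ] shift [-5.3  0.8 23.1] turn [-0.001  0.497  0.004]
1.2 at 11.2 [ 520.1 -182.8  290.8] [-90.   -0.2 -33.3] F [ 1.6 -2.   0. ] shift [-5.2  0.8 27.9] turn [-0.002  0.597  0.004]
1.3 at 11.2 [ 520.1 -182.8  290.8] [-90.   -0.2 -33.3] F [ 1.6 -2.   0. ] shift [-4.6  0.8 32.7] turn [-0.002  0.697  0.004]
1.4 at 11.2 [ 520.1 -182.8  290.8] [-90.   -0.2 -33.3] F [ 1.6 -2.   0. ] shift [-3.5  0.8 37.4] turn [-0.002  0.797  0.003]
```

There's a pushing contact of about 2.5 N against the motion. I'll carry on.

Call:
carry_out([
  [[0, 0.1, 0], [-1, 0, 4.3], 1],
  [[0, 0.2, 0], [-3, 0, 9], 1],
  [[0, 0.3, 0], [-4, 0, 13.5], 1],
  [[0, 0.4, 0], [-5, 0, 18.5], 1],
  [[0, 0.5, 0], [-5.3, 0, 23], 1],
  [[0, 0.6, 0], [-5.2, 0, 28], 1],
  [[0, 0.7, 0], [-4.6, 0, 33], 1],
  [[0, 0.8, 0], [-3.5, 0, 37.5], 1],
])

```text
time_s: 11.87
ee_pos: [535.9, -150.0, 290.7]
ee_rot: [-90.2, -0.1, -79.1]
force: [-5.1, -3.6, 3.9]
gripper_width: 0.8
```

```bash
python3 - <<'E'
from lat import *
for t in [1.4,1.5,1.55,1.6,1.65]: print(t,end=' '); inc(*pose(t))
E
```

```text
1.4 at 11.8667 [ 535.9 -150.   290.7] [-90.2  -0.1 -79.1] F [-5.1 -3.6  3.9] shift [0.  0.7 1.9] turn [ 0.003 -0.002  0.002]
1.5 at 11.8667 [ 535.9 -150.   290.7] [-90.2  -0.1 -79.1] F [-5.1 -3.6  3.9] shift [-2.2  0.6  6.2] turn [0.003 0.098 0.002]
1.55 at 11.8667 [ 535.9 -150.   290.7] [-90.2  -0.1 -79.1] F [-5.1 -3.6  3.9] shift [-3.1  0.6  8.4] turn [0.003 0.148 0.002]
1.6 at 11.8667 [ 535.9 -150.   290.7] [-90.2  -0.1 -79.1] F [-5.1 -3.6  3.9] shift [-3.9  0.6 10.7] turn [0.003 0.198 0.002]
1.65 at 11.8667 [ 535.9 -150.   290.7] [-90.2  -0.1 -79.1] F [-5.1 -3.6  3.9] shift [-4.6  0.6 13. ] turn [0.003 0.248 0.002]
```

Call:
carry_out([
  [[0, 0.1, 0], [-2, 0, 4.5], 1],
  [[0, 0.15, 0], [-3, 0, 7], 1],
  [[0, 0.2, 0], [-4, 0, 9], 1],
  [[0, 0.2, 0], [-4, 0, 9], 1],
  [[0, 0.2, 0], [-4, 0, 9], 1],
])

```text
time_s: 12.28
ee_pos: [544.6, -144.1, 290.5]
ee_rot: [-90.1, -0.1, -90.3]
force: [-3.9, -1.6, 4.2]
gripper_width: 0.7
```

```bash
python3 - <<'E'
from lat import *
for t in [1.6,1.65]: print(t,end=' '); inc(*pose(t))
E
```

```text
1.6 at 12.2833 [ 544.6 -144.1  290.5] [-90.1  -0.1 -90.3] F [-3.9 -1.6  4.2] shift [0.  0.5 1.1] turn [0.001 0.003 0.001]
1.65 at 12.2833 [ 544.6 -144.1  290.5] [-90.1  -0.1 -90.3] F [-3.9 -1.6  4.2] shift [-1.1  0.5  3.2] turn [0.001 0.053 0.001]
```

Call:
carry_out([
  [[0, 0, 0], [0, 0, 1], 1],
  [[0, 0, 0], [0, 0, 2], 1],
  [[0, 0, 0], [0, 0, 2], 1],
  [[0, 0, 0], [0, 0, 2], 1],
])

```text
time_s: 12.62
ee_pos: [546.4, -144.1, 290.5]
ee_rot: [-90.1, -0.0, -90.3]
force: [-5.0, -1.7, 5.0]
gripper_width: 0.6
```

Call:
carry_out([
  [[0, 0, 0], [0, 0, 1], 1],
  [[0, 0, 0], [0, 0, 2], 1],
  [[0, 0, 0], [0, 0, 3], 1],
  [[0, 0, 0], [0, 0, 3], 1],
  [[0, 0, 0], [0, 0, 3], 1],
])

```text
time_s: 13.03
ee_pos: [547.9, -144.0, 290.3]
ee_rot: [-90.4, -0.0, -90.3]
force: [-10.0, -2.0, 8.6]
gripper_width: 0.5
```

The force is rising with little travel, so the latch is at its stop. I'll back off, lift clear and check.

Call:
carry_out([
  [[0, 0, 0], [0, 0, -8], 1],
  [[0, 0, 0], [0, -2, -20], 1],
  [[0, 0, 0], [0, -40, -25], 1],
  [[0, 0, 0], [0, -80, -25], 1],
  [[0, 0, 0], [0, -120, -25], 1],
  [[0, 0, 0], [0, -140, -60], 1],
  [[0, 0, 0], [0, -140, -100], 1],
  [[0, 0, 0], [0, -140, -130], 1],
  [[0, 0, 0], [0, -140, -130], 1],
  [[0, 0, 0], [0, -140, -130], 1],
])

```text
time_s: 13.87
ee_pos: [418.9, -143.1, 430.1]
ee_rot: [-89.8, -0.0, -90.4]
force: [1.3, 0.9, -0.2]
gripper_width: 0.3
```

```bash
python3 - <<'E'
from lat import *
C=np.array([567,-89,0]); Rz=R.from_euler('z',a).as_matrix()
for n in('scene','top'):
    f=grab(n); P=cloud(f);Q=(P-C)@Rz; hsv=cv2.cvtColor(f['frame'],cv2.COLOR_BGR2HSV)
    m=(abs(Q[...,0])<105)&(Q[...,1]>-68)&(Q[...,1]<60)&(Q[...,2]>72)&(Q[...,2]<84)&(hsv[...,1]<90)
    q=Q[m]; k=np.polyfit(q[:,1],q[:,2],1); print(n,len(q),'lid slope',-k[0],'z at edge',np.polyval(k,-72))
    r=((cv2.inRange(hsv,(0,120,60),(8,255,255))|cv2.inRange(hsv,(172,120,60),(180,255,255)))>0)&(abs(Q[...,0])<110)&(Q[...,1]<-20)&(Q[...,1]>-160)&(Q[...,2]>85)
    q=Q[r]; t=q[q[:,2]>112]; print('post in case',len(t),np.median(t,0).round(1))
    y=(cv2.inRange(hsv,(18,60,80),(38,255,255))>0)&(abs(Q[...,0])<100)&(abs(Q[...,1])<60); print('yellow',y.sum(),np.median(Q[y],0))
    cv2.imwrite(f'pics/{n}6.png',cv2.resize(f['frame'][120:290,150:320] if n=='scene' else f['frame'][160:280,255:405],None,fx=3.5 if n=='scene' else 4,fy=3.5 if n=='scene' else 4,interpolation=cv2.INTER_CUBIC))
inc([0,0,0])
E
```

```text
scene 2331 lid slope 0.017844047340199527 z at edge 79.34589378465135
post in case 30 [  6.  -56.7 121.8]
yellow 0 [nan nan nan]
top 3027 lid slope 0.01572581034988775 z at edge 79.77186159118195
post in case 25 [  1.1 -55.1 125.1]
yellow 0 [nan nan nan]
at 13.9667 [ 420.8 -143.5  429.7] [-89.9  -0.  -90.3] F [ 1.1 -0.3 -0.5] shift [-141.   428.7 -422.7] turn None
  return _methods._mean(a, axis=axis, dtype=dtype,
  ret = um.true_divide(
```

View pics/scene6.png

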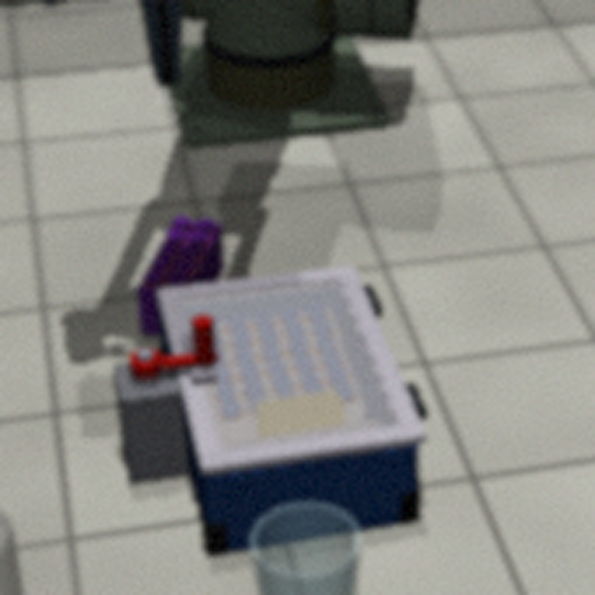

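View pics/top6.png

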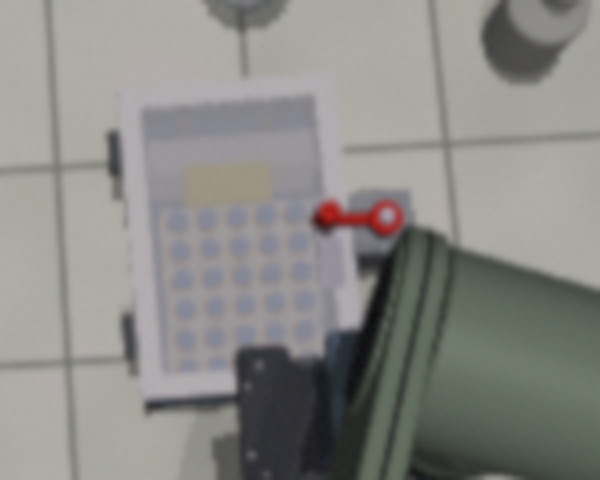

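The latch lies square across the lid (post at (204,340) in the scene crop and (327,215) in the top crop). The lid is pressed down to a slope of about 0.016, the wedge is seated, and the arm is clear.

```bash
python3 -c "
from h import *
print(env.job_done())"
```

```text
the job is handed in; nothing more can be done
None
```

The vial case is closed and latched, and I handed the job in at about 14 s of the 64 s allowed. The hand-in gave no verdict, so the figures below are my own checks.

- **Wedge:** I pressed it to 24.7 N, by which point it had stopped moving, with its top about 63 mm above the bench. It looked upright. I had no direct reading of its force on the rack or of how tightly the row closed. The final colour check could not pick the wedge out through the lid, though it is visible in the last picture.
- **Lid:** I swung it down from behind onto its seal, where I felt about 5 N. The measured slope was about 0.046 rad there and 0.016–0.018 rad after latching, against a limit of 0.022. The first reading is probably about 0.008 too high, since the seal should hold the lid at 0.035–0.04.
- **Latch:** I pushed it to its stop, with the force rising to about 10 N. The last pictures show the bar square across the lid at about 1.6 rad, above the 1.40 needed.
- **Surroundings:** The arm was clear of everything, and I felt no contact with the bottles or beakers. I did not measure their positions again at the end.

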